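Stack the sample cups and hold the box lid at its balance point

ROBOT

A 6-joint arm with a two-finger parallel gripper is mounted at the origin on the work surface. World frame = base frame: x ahead of the robot, y to its left, z up, the work surface at z = 0. Lengths are in m, angles in rad, forces in N, time in s.
With the tool pointing down it reaches from about 0.35 to 0.85 m from the base axis. Payload 8.1 kg.
Tool frame: the origin (TCP) lies midway between the tips of the shut fingers; the grasp point (between the pads) lies 19 mm behind it; z points along the fingers, y is the direction in which the jaws open and shut (so a half turn about z gives the same grasp; the last joint's range is limited). The gripper opens to 93 mm and grips with 3 to 60 N. Pads are 15 mm wide; open, the fingers measure 128 mm over their backs; the gripper's body (75 mm by 188 mm) begins 65 mm behind the grasp point.
Start: joints at [-0.085, 0.13, 1.488, -0, 1.523, -0.085], TCP at [0.6, 0, 0.219] pointing down, gripper open.
Joint ranges: [-2.96, 2.96], [-0.89, 2.26], [0.02, 2.5], [-1.34, 4.48], [0, 2.73], [-2.66, 2.66]. Speed limits (rad/s): [2.39, 2.39, 2.79, 3.14, 3.14, 3.14].

INTERFACE

Orientations are given as a rotation vector (axis times angle).
In Python, from plant import robot gives the robot as it stands. The module is installed in compiled form; this text tells all that it offers.
- The arm moves only by the shell command python3 -m pendant 'ROWS' [FORCE]. ROWS is JSON, a list of rows, each an object with "translation": the shift along the tool's x, y, z in mm, a list of three; "twist": the turn, a rotation vector about the tool's x, y, z in rad, a list of three; "grip": the opening, from -1 (shut) to 1 (fully open). A call has exactly 10 rows; each row shifts and turns the pose as measured when the row begins, along the tool's axes as they then stand; what a row does not reach is not made up. A row lasts 1/10 s, in which the tool goes at most 50 mm and 8.59 degrees, less where a joint would pass 70% of its speed; a pose out of reach is approached as far as the arm can. A call is refused whole if a number of a shift passes 50 or a number of a turn 0.15, either way. A call with a gripper value outside its range is refused whole. The fingers move at their own pace and stop on an object; FORCE is the grip in N (left out, the last holds). Time passes only in rows, so rows that do not move let the fingers close, or fill a call up. It gives the time, the measured TCP pose, the force and the opening at its end, in the units of the state.
- robot.read_state(): the state, without advancing time (a new reading comes with each control period).
- robot.read_camera(name): name is "scene" or "side" or "wrist"; returns (picture, depth): 400x640x3 uint8, red, green, blue; 400x640 float32, m along the optical axis (not along the pixel's ray), 0 where there is no reading.
- robot.camera_info(name): a dict with "vertical_fov" (degrees; the focal length in pixels is half the picture's height over the tangent of half this angle, whatever the lens; pixels are square), "cx", "cy" (the principal point, pixels), "cam_to_world" (4x4, takes a point from camera to world coordinates). Camera axes: x right, y up, looking along -z (the intrinsics and any distortion apply to the point x, -y, -z); pixel columns grow to the right and rows downward; lengths in m; the calibration is good to about 2 mm. A picture is of the moment at which its call begins: read the wrist's pose just before it. camera_info takes no time and is no camera call; for the wrist camera it gives the pose at the moment of the call.
- robot.close_job(): hands the job in, once; it reports no verdict.
The state is a dict: "t": time; "q": joint angles; "dq": joint speeds; "joint_torque": joint torques, N m; "tool_pos": TCP position; "orientation": TCP orientation; "force": force on the tool from outside, world axes, zero at the start; "wrist_torque": the same for the moment, N m; "opening": finger opening in m.
Only numpy, scipy, OpenCV 4.12 (cv2) and the standard library are available. Lean on these libraries where they do the work, as an engineer would, in place of code of your own. Each camera call takes 0.05 s, during which the arm holds its last target. There are 200 camera calls.

TASK

Nest the green and the yellow sample cup, in either order and without tipping them over, into the white cup standing in the blue box, so that all three form one upright stack, fully home, and let go of them. Then take the box's fallen-back grey lid by its orange bar, swing it up until it stands upright at its balance point, and finish while still gripping the bar and holding the lid still there, so that it can fall neither way and a colleague can refit the lid stay. Never let the lid drop shut, and leave everything else on the bench where it is.

Things in the scene. Friction and masses are not known exactly. Their poses are not given: they have to be found in the camera images.
- cup_white_center (a point): White plastic sample cup. Round, open, 58 mm tall, 32 mm across the foot, 56 mm across the rim (mouth 51 mm), wall 2.5 mm, about 45 g; raised inner floor, so a cup nested in it sits 28 mm higher and shows 28 mm of wall. Stands inside the blue box near the middle of its floor: the bottom of the stack. This point: on its axis, half-way up (29 mm over its underside); z towards the rim.
- cup_green_center (a point): Green plastic sample cup. Round, open, 58 mm tall, 32 mm across the foot, 56 mm across the rim (mouth 51 mm), wall 2.5 mm, about 45 g; raised inner floor, so a cup nested in it sits 28 mm higher and shows 28 mm of wall. Stands on the bench to the robot's right. This point: on its axis, half-way up (29 mm over its underside); z towards the rim.
- cup_yellow_center (a point): Yellow plastic sample cup. Round, open, 58 mm tall, 32 mm across the foot, 56 mm across the rim (mouth 51 mm), wall 2.5 mm, about 45 g; raised inner floor, so a cup nested in it sits 28 mm higher and shows 28 mm of wall. Stands on the bench to the robot's right. This point: on its axis, half-way up (29 mm over its underside); z towards the rim.
- box: Blue open-topped storage box fixed to the bench, 180 mm along its x, 160 mm along its y, 122 mm tall, walls and floor 5 mm. Origin: centre of its underside on the bench; axes: x along the hinge line, y towards the hinged side, z up. Its yaw varies.
- box_hinge (a point): Middle of the lid's hinge line: on the box's +y rim, 80 mm from the box's centre and 126 mm above the bench; its x axis lies along the hinge line; axes as the box's.
- lid_bar (a point): Middle of the orange round grip bar (10 mm thick, 100 mm long, parallel to the hinge) 42 mm beyond the free edge of the grey lid (180 x 160 x 6 mm), on a leg at each end, leaving a 90 x 37 mm opening. It lies in the plane of the lid, 202 mm from the hinge line. It turns in the fingers as the lid swings; pinch it from above.
- lid (a joint): Lid angle (rad): 0 shut, 1.571 upright = balance point (centre of mass straight above the hinge), 2.25 fallen back on its stop, out over the box's +y side, where it starts. Seen from the hinge the bar is at box y = -202 mm cos(angle), z = 202 mm sin(angle). Hinge almost frictionless: the lid (about 0.35 kg) falls either way if let go.
- wash_bottle: White wash bottle with green cap, 66 mm across, 170 mm tall; a bystander. Origin: centre of its underside, on the bench.
- jar: Small amber jar with black cap, 48 mm across, 60 mm tall; a bystander. Origin: centre of its underside, on the bench.
- tape: Red tape ring, 64 mm across, 19 mm tall; a bystander. Origin: centre of its underside, on the bench.
- vial_tray: White tray 100 x 150 mm with eight blue-capped vials, 63 mm tall; a bystander. Origin: centre of its underside, on the bench.
- mouse: Black computer mouse, 100 x 60 x 29 mm; a bystander. Origin: centre of its underside, on the bench.
- stapler: Red stapler 120 x 30 x 40 mm; a bystander. Origin: centre of its underside, on the bench.

How it is judged:
On the way, in this order (a step that is already met when the one before it is completed fails the run):
1. the three cups are nested upright in the box, fully home, and released (((horizontal distance between cup_green_center and cup_white_center below 0.006 m and z of cup_green_center in the frame of cup_white_center between 0.024 and 0.033 m and angle between each of cup_green_center, cup_yellow_center's own z axis and vertical below 0.12 rad and horizontal distance between cup_yellow_center and cup_green_center below 0.006 m and z of cup_yellow_center in the frame of cup_green_center between 0.024 and 0.033 m) or (horizontal distance between cup_yellow_center and cup_white_center below 0.006 m and z of cup_yellow_center in the frame of cup_white_center between 0.024 and 0.033 m and angle between each of cup_yellow_center, cup_green_center's own z axis and vertical below 0.12 rad and horizontal distance between cup_green_center and cup_yellow_center below 0.006 m and z of cup_green_center in the frame of cup_yellow_center between 0.024 and 0.033 m)) and angle between cup_white_center's own z axis and vertical below 0.12 rad and z of cup_white_center in the frame of box between 0.028 and 0.045 m and horizontal distance between cup_white_center and box below 0.06 m and contact force between the fingers and cup_white below 0.05 N and contact force between the fingers and cup_green below 0.05 N and contact force between the fingers and cup_yellow below 0.05 N and linear speed of each of cup_white, cup_green, cup_yellow below 0.03 m/s), for 0.2 s.
2. the lid is held in the fingers at its upright balance point, still (value of joint lid between 1.5 and 1.64 rad and velocity of joint lid between -0.05 and 0.05 rad/s and contact force between the fingers and lid above 1.5 N and contact force between lid and cup_white below 0.05 N and contact force between lid and cup_green below 0.05 N and contact force between lid and cup_yellow below 0.05 N), for 0.3 s.
At the end, for the whole second after the job is handed in: The lid is gripped (over 1.5 N) at 1.50 to 1.64 rad, slower than 0.05 rad/s, touching no cup; the cups are nested on the white one in the box, in either order: axes within 6 mm, each 24 to 33 mm above the one below, upright within 0.12 rad, at rest, not touched by the fingers (all of step 1 and all of step 2); the arm keeps its last pose, push and grip.
It fails at once if something else on the bench is pushed more than 30 mm (distance of any of wash_bottle, jar, tape, vial_tray, mouse, stapler from where it was at the start of the episode above 0.03 m).
It fails at once if the lid swings well past upright towards shut (below 0.9 rad) (value of joint lid below 0.9 rad).
It fails at once if a cup is tipped over (angle between any of cup_white_center, cup_green_center, cup_yellow_center's own z axis and vertical above 1 rad).
It also fails if it takes over 72 s, if anything falls off the work surface, if the arm or the gripper's body presses on something with over 40 N, if the wrist force passes 120 N, or if a joint passes its speed limit or range.

## Working session

There is one attempt and no reset: what is moved stays moved. The work goes in short steps, Python scripts to look and compute and a shell command to move; the robot and the scene stay as the last step left them, time stands still between calls to the robot, and variables do not carry over. Pictures are saved under pics/ and viewed, about 8 in all and at most 12, crops included, and the job is handed in when it is done.

```bash
mkdir -p pics
cat > h.py <<'E'
import numpy as np, cv2
from plant import robot
from scipy.spatial.transform import Rotation as R
def cam(n):
    i=robot.camera_info(n); im,d=robot.read_camera(n); return im,d,i
def pts(d,i):
    f=200/np.tan(np.radians(i['vertical_fov'])/2); v,u=np.mgrid[:400,:640]
    P=np.stack([(u-i['cx'])/f*d,-(v-i['cy'])/f*d,-d],-1); T=np.array(i['cam_to_world'])
    return P@T[:3,:3].T+T[:3,3]
def save(n,im): cv2.imwrite('pics/'+n,im[...,::-1])
E
python3 - <<'E'
from h import *
for n in ['scene','side','wrist']:
    im,d,i=cam(n); save(n+'0.png',im); np.savez(n+'0.npz',im=im,d=d,T=i['cam_to_world'],P=pts(d,i)); print(n,{k:np.round(v,3) if k!='x' else v for k,v in i.items() if not isinstance(v,str)})
s=robot.read_state(); print(s)
a=cv2.imread('pics/scene0.png');b=cv2.imread('pics/side0.png')
cv2.imwrite('pics/m0.png',cv2.resize(np.vstack([a,b]),None,fx=.75,fy=.75))
E
```

```text
scene {'vertical_fov': np.float64(49.756), 'cx': np.float64(320.811), 'cy': np.float64(193.279), 'cam_to_world': array([[ 0.686, -0.625,  0.372,  1.01 ],
       [ 0.727,  0.593, -0.346, -0.517],
       [-0.004,  0.507,  0.862,  1.116],
       [ 0.   ,  0.   ,  0.   ,  1.   ]])}
side {'vertical_fov': np.float64(47.283), 'cx': np.float64(311.451), 'cy': np.float64(199.093), 'cam_to_world': array([[ 0.951,  0.243, -0.189,  0.265],
       [-0.308,  0.742, -0.595, -1.006],
       [-0.004,  0.625,  0.781,  1.304],
       [ 0.   ,  0.   ,  0.   ,  1.   ]])}
wrist {'vertical_fov': np.float64(62.786), 'cx': np.float64(321.846), 'cy': np.float64(197.689), 'cam_to_world': array([[ 1.   , -0.   ,  0.002,  0.599],
       [-0.   ,  0.969,  0.249,  0.069],
       [-0.002, -0.249,  0.969,  0.383],
       [ 0.   ,  0.   ,  0.   ,  1.   ]])}
{'t': 0.15, 'q': array([-8.53941340e-02,  1.30980753e-01,  1.48904053e+00,  1.41400096e-05,
        1.52299753e+00, -8.53996993e-02]), 'dq': array([ 0.00043371, -0.00303312, -0.0034208 , -0.0019961 , -0.00199559,
        0.00082701]), 'joint_torque': array([ 8.59073725e-05, -5.60473788e+01, -4.92333663e+01,  7.68201635e-02,
        3.05504061e-02, -1.41810942e-04]), 'tool_pos': array([5.99557795e-01, 6.90663603e-05, 2.17826301e-01]), 'orientation': array([-2.22065808e+00, -2.22066892e+00,  1.42571903e-03]), 'force': array([-0.08415994,  0.44483491, -1.55745009]), 'wrist_torque': array([ 0.00579807, -0.01949432,  0.00109273]), 'opening': 0.0929396668990297}
```

View pics/m0.png

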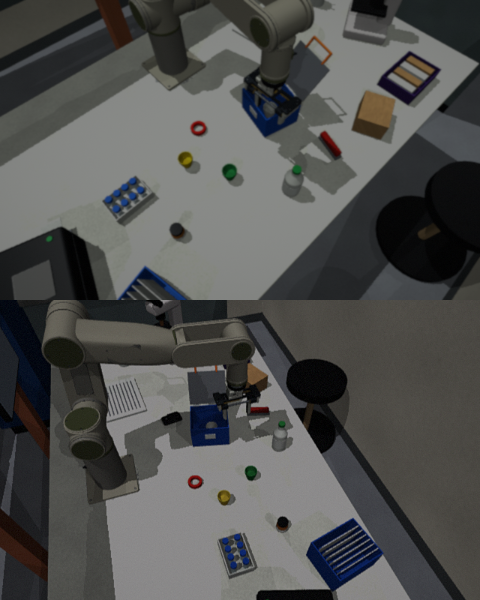

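Scene (mosaic at 0.75 scale): yellow cup is at about (186,159), green at (230,172), and the box at (270,105) with the lid leaning behind it. The side view shows the white cup inside the box at about (212,425). Next I measure them.

Run:
```python
from h import *
for n in ['scene','side','wrist']:
    print(n,{k:v for k,v in robot.camera_info(n).items() if k not in('cam_to_world',)})
    z=np.load(n+'0.npz'); im,P=z['im'],z['P']; h=cv2.cvtColor(im,cv2.COLOR_RGB2HSV)
    bench=P[(np.abs(P[...,2])<.03)&(z['d']>0)]; print(' bench z med',np.median(bench[:,2]))
    for nm,lo,hi in [('green',(50,100,30),(85,255,255)),('yellow',(20,120,60),(33,255,255)),('orange',(5,150,60),(18,255,255)),('blue',(105,150,40),(125,255,255)),('red',(0,180,60),(4,255,255))]:
        m=cv2.inRange(h,lo,hi); c,l,st,ce=cv2.connectedComponentsWithStats(m)
        for k in range(1,c):
            if st[k,4]<40: continue
            q=P[(l==k)&(z['d']>0)]
            if len(q)<10: continue
            print(' ',nm,st[k],'c',q.mean(0).round(3),'min',np.percentile(q,2,axis=0).round(3),'max',np.percentile(q,98,axis=0).round(3))
w=np.load('wrist0.npz')['im']; s=np.load('side0.npz')['im'][60:360,200:500]
save('m1.png',np.hstack([w,np.vstack([s,np.zeros((100,300,3),np.uint8)])])[:, :800])
```

```text
scene {'vertical_fov': 49.75576868187625, 'cx': 320.81100846548736, 'cy': 193.278745979084}
 bench z med 0.0004704471091006024
  green [297 219  18  21 293] c [ 0.599 -0.192  0.038] min [ 0.578 -0.219  0.025] max [ 0.628 -0.171  0.06 ]
  green [390 220  12  13 120] c [ 0.794 -0.068  0.168] min [ 0.782 -0.082  0.16 ] max [ 0.807 -0.053  0.173]
  green [ 61 314  10   9  67] c [ 0.451 -0.757  0.173] min [ 0.44  -0.766  0.169] max [ 0.459 -0.749  0.177]
  yellow [238 203  18  21 264] c [ 0.446 -0.277  0.039] min [ 0.426 -0.302  0.024] max [ 0.477 -0.256  0.06 ]
  orange [407  49  35  37 135] c [0.552 0.312 0.278] min [0.494 0.281 0.254] max [0.598 0.331 0.291]
  blue [376 112  15  17  93] c [0.521 0.192 0.115] min [0.491 0.184 0.094] max [0.557 0.202 0.125]
  blue [ 324  118   75   64 1440] c [0.526 0.07  0.063] min [0.406 0.024 0.004] max [0.603 0.167 0.124]
  blue [349 126  17  10  41] c [0.463 0.15  0.048] min [ 0.422 -0.025  0.001] max [0.621 0.182 0.335]
  blue [368 126  13  10  70] c [0.493 0.196 0.038] min [0.464 0.088 0.004] max [0.579 0.208 0.215]
  blue [172 237  10   9  64] c 
[... 3264 characters left out ...]
646 0.032 0.311] min [0.646 0.03  0.309] max [0.647 0.034 0.314]
  yellow [524 267  28  67 586] c [0.647 0.03  0.32 ] min [0.646 0.022 0.314] max [0.648 0.035 0.323]
  yellow [ 290  348  350   29 8163] c [0.629 0.022 0.33 ] min [0.595 0.022 0.326] max [0.661 0.023 0.333]
  yellow [197 361  31  16 341] c [ 0.456 -0.26   0.02 ] min [ 0.441 -0.273  0.002] max [ 0.469 -0.252  0.038]
  blue [   60     0   270   169 33140] c [0.476 0.108 0.043] min [0.402 0.036 0.003] max [0.591 0.179 0.122]
  red [ 487    0   83   24 1073] c [0.802 0.166 0.038] min [0.764 0.156 0.033] max [0.828 0.173 0.04 ]
  red [137 262  19  20 234] c [ 0.379 -0.122  0.013] min [ 0.368 -0.131  0.002] max [ 0.385 -0.113  0.019]
```

```bash
python3 -c "
import cv2,numpy as np
w=cv2.imread('pics/wrist0.png');s=cv2.imread('pics/side0.png')[120:360,200:400];c=cv2.imread('pics/scene0.png')[60:260,220:480]
w=cv2.resize(w,(480,300));s=cv2.resize(s,(320,384)); c=cv2.resize(c,(390,300))
o=np.zeros((600,800,3),np.uint8);o[:300,:480]=w;o[:384,480:]=s;o[300:,:390]=c;cv2.imwrite('pics/m2.png',o)"
```

```text
(no output)
```

View pics/m2.png

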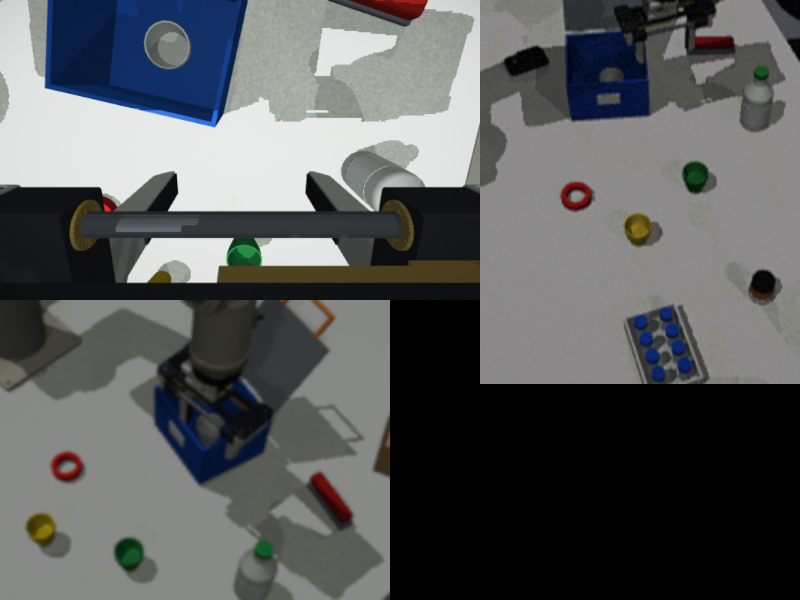

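```bash
cat >> h.py <<'E'
from scipy.optimize import least_squares
def rimfit(p,r=.028):
    f=least_squares(lambda c:np.hypot(p[:,0]-c[0],p[:,1]-c[1])-c[2],[*p[:,:2].mean(0),r],loss='soft_l1',f_scale=.002).x; return f.round(4)
E
python3 - <<'E'
from h import *
for n in ['scene','side','wrist']:
    z=np.load(n+'0.npz'); im,P,d=z['im'],z['P'],z['d']; h=cv2.cvtColor(im,cv2.COLOR_RGB2HSV)
    for nm,lo,hi,c in [('green',(45,60,20),(90,255,255),(.602,-.194)),('yellow',(18,80,40),(35,255,255),(.451,-.278))]:
        near=np.hypot(P[...,0]-c[0],P[...,1]-c[1])<.045
        q=P[near&(d>0)&(P[...,2]>.015)]
        if len(q)<20: continue
        zt=np.percentile(q[:,2],97); t=q[q[:,2]>.050]; print(n,nm,'ztop',zt.round(4),len(t),'rimfit',rimfit(t) if len(t)>8 else None, 'bbox',((t.min(0)+t.max(0))/2).round(4) if len(t) else '')
    b=(h[...,0]>100)&(h[...,0]<128)&(h[...,1]>120)&(d>0)&(np.abs(P[...,2]-.122)<.006)&(np.hypot(P[...,0]-.5,P[...,1]-.11)<.16)
    q=P[b]; 
    if len(q)>20: print(n,'rim',len(q),q[:,2].mean(),cv2.minAreaRect((q[:,:2]*1000).astype(np.float32)))
    inb=(np.hypot(P[...,0]-.51,P[...,1]-.11)<.06)&(d>0)&(P[...,2]>.015)&(P[...,2]<.08)&(h[...,1]<90)
    q=P[inb]
    if len(q)>20:
        t=q[q[:,2]>.056]; print(n,'white',len(q),q.mean(0),np.percentile(q[:,2],[50,90,98]).round(4),len(t),rimfit(t) if len(t)>8 else '',((t.min(0)+t.max(0))/2).round(4) if len(t) else '')
    o=(h[...,0]>=5)&(h[...,0]<18)&(h[...,1]>130)&(d>0)&(P[...,2]>.2)&(P[...,1]>.2)
    q=P[o]
    if len(q)>10: 
        t=q[q[:,2]>q[:,2].max()-.02];vx=cv2.fitLine(t[:,:2].astype(np.float32),cv2.DIST_HUBER,0,.01,.01).ravel(); print(n,'bar',len(t),t.mean(0).round(4),vx,t.min(0),t.max(0))
E
```

```text
scene green ztop 0.0598 95 rimfit [ 0.6028 -0.1969  0.0263] bbox [ 0.6022 -0.1973  0.0564]
scene yellow ztop 0.0598 97 rimfit [ 0.4515 -0.2813  0.0262] bbox [ 0.4499 -0.2813  0.0562]
scene rim 218 0.12087652030982637 ((500.5782470703125, 120.16590118408203), (161.0100555419922, 182.05145263671875), 77.14561462402344)
scene white 227 [0.50535965 0.11233177 0.04506669] [0.0439 0.0627 0.0658] 65 [0.5077 0.1125 0.0263] [0.5071 0.1121 0.0625]
scene bar 101 [0.5487 0.3184 0.2855] [ 0.9751283  -0.22164111  0.5503712   0.31822464] [0.49681104 0.2971352  0.27413078] [0.60079255 0.33624106 0.2920635 ]
side green ztop 0.0608 68 rimfit [ 0.6018 -0.1957  0.0263] bbox [ 0.6027 -0.1957  0.0571]
side yellow ztop 0.0607 71 rimfit [ 0.4501 -0.2803  0.0264] bbox [ 0.4498 -0.2797  0.0563]
side rim 225 0.12098008168962177 ((501.1653747558594, 122.1974105834961), (169.8557586669922, 176.92420959472656), 76.51309967041016)
side white 99 [0.51120907 0.13316169 0.04844153] [0.0487 0.0612 0.0665] 31 [0.5081 0.1142 0.0259] [0.5069 0.1236 0.0626]
side bar 1 [0.4193 0.8058 0.3722] [0.93053216 0.36621013 0.41929322 0.8058064 ] [0.41929321 0.80580639 0.37222251] [0.41929321 0.80580639 0.37222251]
wrist green ztop 0.0574 337 rimfit [ 0.602 -0.192  0.026] bbox [ 0.6017 -0.186   0.0544]
wrist yellow ztop 0.0379 0 rimfit None bbox 
wrist rim 4096 0.12074372157457496 ((496.1813049316406, 107.38702392578125), (125.67069244384766, 180.8605194091797), 76.75696563720703)
wrist white 3180 [0.50286541 0.11948393 0.04308494] [0.0379 0.062  0.0631] 759 [0.5077 0.1164 0.0262] [0.5075 0.1169 0.0601]
```

```bash
python3 -m pendant '[{"translation":[-49,1,0],"twist":[0,0,0],"grip":1},{"translation":[-49,1,0],"twist":[0,0,0],"grip":1},{"translation":[-49,0,0],"twist":[0,0,0],"grip":1},{"translation":[-48,0,0],"twist":[0,0,0],"grip":1},{"translation":[0,0,40],"twist":[0,0,0],"grip":1},{"translation":[0,0,40],"twist":[0,0,0],"grip":1},{"translation":[0,0,0],"twist":[0,0,0],"grip":1},{"translation":[0,0,0],"twist":[0,0,0],"grip":1},{"translation":[0,0,0],"twist":[0,0,0],"grip":1},{"translation":[0,0,0],"twist":[0,0,0],"grip":1}]' 8
python3 - <<'E'
from h import *
im,d,i=cam('wrist');P=pts(d,i)
q=P[(np.hypot(P[...,0]-.602,P[...,1]+.194)<.04)&(d>0)&(P[...,2]>.015)&(P[...,2]<.07)]
print(robot.read_state()['tool_pos'],np.percentile(q[:,2],[50,98]));t=q[q[:,2]>.051];print(len(t),rimfit(t),t.min(0),t.max(0))
save('w1.png',im)
E
```

```text
t: 1.15
tool_pos: [0.6025, -0.2013, 0.1383]
orientation: [2.217, 2.225, 0.0]
force: [-0.4, -1.3, 0.7]
opening: 0.0927
[ 0.60277388 -0.20132091  0.13863542] [0.0310589  0.05787415]
900 [ 0.6021 -0.193   0.0261] [ 0.57478939 -0.22147062  0.05100338] [ 0.63005979 -0.16593787  0.05910084]
```

```bash
python3 -m pendant '[{"translation":[7,0,0],"twist":[0,0,0],"grip":1},{"translation":[0,0,35],"twist":[0,0,0],"grip":1},{"translation":[0,0,35],"twist":[0,0,0],"grip":1},{"translation":[0,0,20],"twist":[0,0,0],"grip":1},{"translation":[0,0,8],"twist":[0,0,0],"grip":1},{"translation":[0,0,0],"twist":[0,0,0],"grip":1},{"translation":[0,0,0],"twist":[0,0,0],"grip":1},{"translation":[0,0,0],"twist":[0,0,0],"grip":1},{"translation":[0,0,0],"twist":[0,0,0],"grip":1},{"translation":[0,0,0],"twist":[0,0,0],"grip":1}]' 8
```

```text
t: 2.2
tool_pos: [0.6133, -0.1931, 0.0533]
orientation: [2.197, 2.214, 0.016]
force: [0.2, 0.1, 0.3]
opening: 0.0927
```

```bash
cat > go.py <<'E'
import sys; from h import *
# usage: go.py x y z [yaw deg of tool x axis from world +y]
x,y,z=map(float,sys.argv[1:4]); yaw=float(sys.argv[4]) if len(sys.argv)>4 else 0
s=robot.read_state(); Rc=R.from_rotvec(s['orientation'])
Rt=R.from_euler('z',yaw,degrees=True)*R.from_rotvec(np.pi*np.array([1,1,0])/np.sqrt(2))
print('shift mm',(Rc.inv().apply(np.array([x,y,z])-s['tool_pos'])*1000).round(1),'twist',(Rc.inv()*Rt).as_rotvec().round(4),'F',s['force'].round(1),'op',round(s['opening'],4),'pos',s['tool_pos'].round(4))
E
python3 go.py .602 -.1945 .036
```

```text
shift mm [ -1.2 -11.7  17.1] twist [0.0226 0.0083 0.0077] F [0.2 0.1 0.3] op 0.0927 pos [ 0.6133 -0.1931  0.0533]
```

```bash
python3 -m pendant '[{"translation":[-1,-11,0],"twist":[0.022,0.008,0.008],"grip":1},{"translation":[0,0,0],"twist":[0,0,0],"grip":1},{"translation":[0,0,0],"twist":[0,0,0],"grip":1},{"translation":[0,0,0],"twist":[0,0,0],"grip":1},{"translation":[0,0,0],"twist":[0,0,0],"grip":1},{"translation":[0,0,0],"twist":[0,0,0],"grip":1},{"translation":[0,0,8],"twist":[0,0,0],"grip":1},{"translation":[0,0,8],"twist":[0,0,0],"grip":1},{"translation":[0,0,0],"twist":[0,0,0],"grip":1},{"translation":[0,0,0],"twist":[0,0,0],"grip":1}]' 8; python3 go.py .602 -.1945 .036
```

```text
t: 3.2
tool_pos: [0.6015, -0.1945, 0.036]
orientation: [-2.223, -2.219, 0.001]
force: [1.3, 0.1, 0.9]
opening: 0.0927
shift mm [0.  0.5 0. ] twist [-0.0008 -0.0002 -0.0015] F [1.3 0.1 0.9] op 0.0927 pos [ 0.6015 -0.1945  0.036 ]
```

```bash
python3 -m pendant '[{"translation":[0,0,0],"twist":[0,0,0],"grip":-1},{"translation":[0,0,0],"twist":[0,0,0],"grip":-1},{"translation":[0,0,0],"twist":[0,0,0],"grip":-1},{"translation":[0,0,0],"twist":[0,0,0],"grip":-1},{"translation":[0,0,0],"twist":[0,0,0],"grip":-1},{"translation":[0,0,0],"twist":[0,0,0],"grip":-1},{"translation":[0,0,0],"twist":[0,0,0],"grip":-1},{"translation":[0,0,0],"twist":[0,0,0],"grip":-1},{"translation":[0,0,-10],"twist":[0,0,0],"grip":-1},{"translation":[0,0,-10],"twist":[0,0,0],"grip":-1}]' 10; python3 go.py .602 -.1945 .2
```

```text
t: 4.2
tool_pos: [0.6004, -0.1941, 0.0558]
orientation: [-2.221, -2.218, 0.002]
force: [-0.1, -0.2, -0.3]
opening: 0.0557
shift mm [  -0.3    1.1 -144.2] twist [-0.0034 -0.0012 -0.0014] F [-0.1 -0.2 -0.3] op 0.0557 pos [ 0.6004 -0.1941  0.0558]
```

```bash
python3 -m pendant '[{"translation":[0,0,-25],"twist":[0,0,0],"grip":-1},{"translation":[0,0,-25],"twist":[0,0,0],"grip":-1},{"translation":[0,0,-25],"twist":[0,0,0],"grip":-1},{"translation":[0,0,-25],"twist":[0,0,0],"grip":-1},{"translation":[0,0,-25],"twist":[0,0,0],"grip":-1},{"translation":[0,0,-20],"twist":[0,0,0],"grip":-1},{"translation":[10,-3,0],"twist":[0,0,0],"grip":-1},{"translation":[25,-8,0],"twist":[0,0,0],"grip":-1},{"translation":[25,-8,0],"twist":[0,0,0],"grip":-1},{"translation":[25,-8,0],"twist":[0,0,0],"grip":-1}]' 10; python3 go.py .5077 .115 .2
python3 -m pendant '[{"translation":[30,-9,0],"twist":[0,0,0],"grip":-1},{"translation":[30,-9,0],"twist":[0,0,0],"grip":-1},{"translation":[30,-9,0],"twist":[0,0,0],"grip":-1},{"translation":[30,-9,0],"twist":[0,0,0],"grip":-1},{"translation":[30,-9,0],"twist":[0,0,0],"grip":-1},{"translation":[25,-8,0],"twist":[0,0,0],"grip":-1},{"translation":[15,-4,0],"twist":[0,0,0],"grip":-1},{"translation":[8,0,0],"twist":[0,0,0],"grip":-1},{"translation":[0,0,0],"twist":[0,0,0],"grip":-1},{"translation":[0,0,0],"twist":[0,0,0],"grip":-1}]' 10; python3 go.py .5077 .115 .2
python3 - <<'E'
from h import *
im,d,i=cam('wrist');P=pts(d,i);save('w2.png',im)
q=P[(np.hypot(P[...,0]-.508,P[...,1]-.115)<.045)&(d>0)&(P[...,2]>.055)&(P[...,2]<.07)]
print(len(q)); print(rimfit(q),q.min(0),q.max(0))
E
```

```text
t: 5.2
tool_pos: [0.5741, -0.1085, 0.2152]
orientation: [2.224, 2.211, 0.003]
force: [0.4, 0.7, -0.9]
opening: 0.0559
shift mm [223.2 -67.8  14.3] twist [ 0.0052  0.0024 -0.0059] F [ 0.4  0.7 -0.9] op 0.0559 pos [ 0.5741 -0.1085  0.2152]
t: 6.2
tool_pos: [0.5065, 0.1052, 0.2068]
orientation: [-2.22, -2.219, 0.003]
force: [-0.2, -0.2, -0.7]
opening: 0.0557
shift mm [9.8 1.2 6.8] twist [-0.0033 -0.0002 -0.0002] F [-0.2 -0.2 -0.7] op 0.0557 pos [0.5065 0.1052 0.2068]
509
[0.507  0.1173 0.0261] [0.47955633 0.09240202 0.0550107 ] [0.53439008 0.14407887 0.06367002]
```

View pics/w2.png

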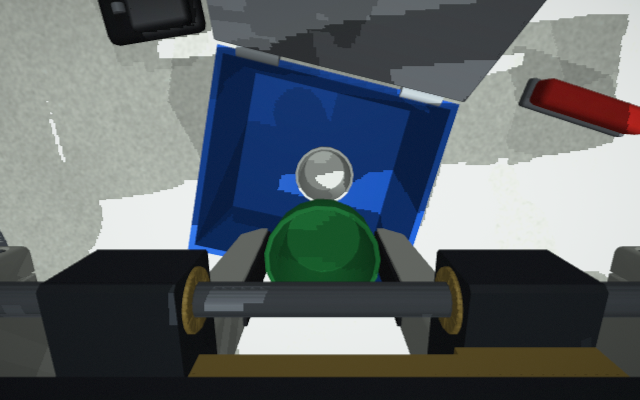

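The white cup is at about (323,173) and the held green cup at (322,250), upright. I compare the two rim centres in the same frame.

```bash
cat >> h.py <<'E'
def fix(p,r=.0275):
    f=least_squares(lambda c:np.hypot(p[:,0]-c[0],p[:,1]-c[1])-r,p[:,:2].mean(0),loss='soft_l1',f_scale=.001); return f.x.round(4)
E
python3 - <<'E'
from h import *
im,d,i=cam('wrist');P=pts(d,i);h=cv2.cvtColor(im,cv2.COLOR_RGB2HSV)
g=(h[...,0]>45)&(h[...,0]<90)&(h[...,1]>100)&(d>0)
q=P[g];print('green z pct',np.percentile(q[:,2],[2,50,90,98]).round(4))
zt=np.percentile(q[:,2],98);t=q[(q[:,2]>zt-.004)];print(len(t),rimfit(t),fix(t,.0265),t.min(0).round(4),t.max(0).round(4))
w=P[(np.hypot(P[...,0]-.508,P[...,1]-.117)<.045)&(d>0)&(P[...,2]>.059)&(P[...,2]<.07)&(h[...,1]<90)];print('white',len(w),rimfit(w),fix(w,.0265))
print(robot.read_state()['tool_pos'])
E
```

```text
green z pct [0.1969 0.2009 0.2275 0.2287]
1337 [0.5059 0.1067 0.0261] [0.5059 0.1063] [0.4779 0.0937 0.2247] [0.5339 0.1339 0.2304]
white 417 [0.5071 0.117  0.0262] [0.5071 0.117 ]
[0.50674115 0.10477631 0.20696427]
```

```bash
python3 -m pendant '[{"translation":[10,1,0],"twist":[0,0,0],"grip":-1},{"translation":[0,0,0],"twist":[0,0,0],"grip":-1},{"translation":[0,0,20],"twist":[0,0,0],"grip":-1},{"translation":[0,0,20],"twist":[0,0,0],"grip":-1},{"translation":[0,0,20],"twist":[0,0,0],"grip":-1},{"translation":[0,0,20],"twist":[0,0,0],"grip":-1},{"translation":[0,0,8],"twist":[0,0,0],"grip":-1},{"translation":[0,0,0],"twist":[0,0,0],"grip":-1},{"translation":[0,0,0],"twist":[0,0,0],"grip":-1},{"translation":[0,0,0],"twist":[0,0,0],"grip":-1}]' 10; python3 go.py .508 .115 .069
```

```text
t: 7.3
tool_pos: [0.5114, 0.113, 0.1191]
orientation: [2.228, 2.213, 0.002]
force: [0.1, -0.4, -0.3]
opening: 0.0561
shift mm [ 2.  -3.5 50.1] twist [ 0.0018 -0.0001 -0.0064] F [ 0.1 -0.4 -0.3] op 0.0561 pos [0.5114 0.113  0.1191]
```

```bash
python3 -m pendant '[{"translation":[2,-3.5,0],"twist":[0.002,0,-0.006],"grip":-1},{"translation":[0,0,0],"twist":[0,0,0],"grip":-1},{"translation":[0,0,8],"twist":[0,0,0],"grip":-1},{"translation":[0,0,8],"twist":[0,0,0],"grip":-1},{"translation":[0,0,8],"twist":[0,0,0],"grip":-1},{"translation":[0,0,8],"twist":[0,0,0],"grip":-1},{"translation":[0,0,6],"twist":[0,0,0],"grip":-1},{"translation":[0,0,0],"twist":[0,0,0],"grip":-1},{"translation":[0,0,0],"twist":[0,0,0],"grip":-1},{"translation":[0,0,0],"twist":[0,0,0],"grip":-1}]' 10; python3 go.py .508 .115 .069
```

```text
t: 8.3
tool_pos: [0.5086, 0.1154, 0.0793]
orientation: [2.22, 2.221, 0.003]
force: [1.3, 0.0, -1.0]
opening: 0.0555
shift mm [-0.4 -0.6 10.3] twist [ 0.002  -0.0004  0.0003] F [ 1.3  0.  -1. ] op 0.0555 pos [0.5086 0.1154 0.0793]
```

```bash
python3 -m pendant '[{"translation":[0,0,4],"twist":[0,0,0],"grip":-1},{"translation":[0,0,3],"twist":[0,0,0],"grip":-1},{"translation":[0,0,2],"twist":[0,0,0],"grip":-1},{"translation":[0,0,0],"twist":[0,0,0],"grip":-1},{"translation":[0,0,0],"twist":[0,0,0],"grip":-1},{"translation":[0,0,0],"twist":[0,0,0],"grip":-1},{"translation":[0,0,0],"twist":[0,0,0],"grip":-1},{"translation":[0,0,0],"twist":[0,0,0],"grip":-1},{"translation":[0,0,0],"twist":[0,0,0],"grip":-1},{"translation":[0,0,0],"twist":[0,0,0],"grip":-1}]' 10; python3 go.py .508 .115 .069
```

```text
t: 9.3
tool_pos: [0.5097, 0.1155, 0.071]
orientation: [2.219, 2.22, 0.006]
force: [-0.0, 0.1, -1.5]
opening: 0.0558
shift mm [-0.5 -1.7  1.9] twist [ 0.0045 -0.0007  0.0002] F [-0.   0.1 -1.5] op 0.0558 pos [0.5097 0.1155 0.071 ]
```

```bash
python3 -m pendant '[{"translation":[0,0,1],"twist":[0,0,0],"grip":-1},{"translation":[0,0,0],"twist":[0,0,0],"grip":0.6},{"translation":[0,0,0],"twist":[0,0,0],"grip":0.6},{"translation":[0,0,0],"twist":[0,0,0],"grip":0.6},{"translation":[0,0,0],"twist":[0,0,0],"grip":0.6},{"translation":[0,0,-10],"twist":[0,0,0],"grip":0.6},{"translation":[0,0,-20],"twist":[0,0,0],"grip":0.6},{"translation":[0,0,-25],"twist":[0,0,0],"grip":0.6},{"translation":[0,0,-25],"twist":[0,0,0],"grip":0.6},{"translation":[0,0,-25],"twist":[0,0,0],"grip":0.6}]' 10
python3 -m pendant '[{"translation":[0,0,-20],"twist":[0,0,0],"grip":1},{"translation":[-10,0,0],"twist":[0,0,0],"grip":1},{"translation":[-25,0,0],"twist":[0,0,0],"grip":1},{"translation":[-25,0,0],"twist":[0,0,0],"grip":1},{"translation":[0,0,0],"twist":[0,0,0],"grip":1},{"translation":[0,0,0],"twist":[0,0,0],"grip":1},{"translation":[0,0,0],"twist":[0,0,0],"grip":1},{"translation":[0,0,0],"twist":[0,0,0],"grip":1},{"translation":[0,0,0],"twist":[0,0,0],"grip":1},{"translation":[0,0,0],"twist":[0,0,0],"grip":1}]' 10
python3 - <<'E'
from h import *
im,d,i=cam('wrist');P=pts(d,i);save('w3.png',im);h=cv2.cvtColor(im,cv2.COLOR_RGB2HSV)
g=(h[...,0]>45)&(h[...,0]<90)&(h[...,1]>100)&(d>0)&(np.hypot(P[...,0]-.508,P[...,1]-.115)<.045)
q=P[g];zt=np.percentile(q[:,2],98);t=q[q[:,2]>zt-.004];print('green',zt,len(t),rimfit(t))
E
python3 go.py .4505 -.2800 .15
```

```text
t: 10.3
tool_pos: [0.5062, 0.115, 0.1765]
orientation: [-2.22, -2.22, 0.004]
force: [-0.4, -0.2, 0.0]
opening: 0.0743
t: 11.3
tool_pos: [0.5073, 0.0533, 0.2008]
orientation: [2.217, 2.223, 0.004]
force: [1.0, -0.1, 0.2]
opening: 0.0934
green 0.09158579096564426 660 [0.5083 0.1165 0.0262]
shift mm [-333.1  -57.9   50.4] twist [ 0.003  -0.0008  0.0029] F [-0.7  0.9 -0.6] op 0.0929 pos [0.5073 0.0532 0.2008]
```

View pics/w3.png

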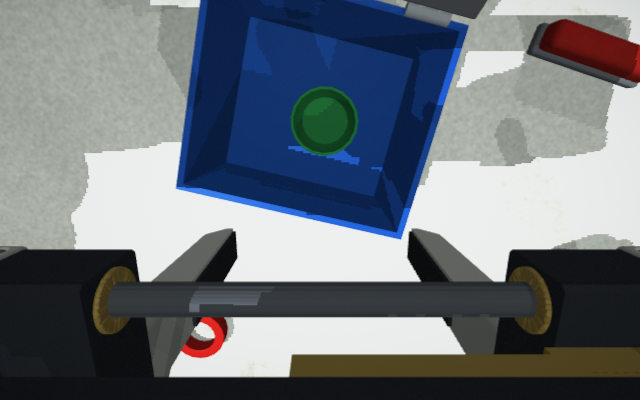

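Green sits fully home: rim at 0.0916 m, centred at (324,120) in the picture. Now yellow.

```bash
python3 -m pendant '[{"translation":[-20,-4,0],"twist":[0,0,0],"grip":1},{"translation":[-35,-6,0],"twist":[0,0,0],"grip":1},{"translation":[-40,-7,0],"twist":[0,0,0],"grip":1},{"translation":[-40,-7,0],"twist":[0,0,0],"grip":1},{"translation":[-40,-7,0],"twist":[0,0,0],"grip":1},{"translation":[-40,-7,0],"twist":[0,0,0],"grip":1},{"translation":[-40,-7,0],"twist":[0,0,0],"grip":1},{"translation":[-35,-6,0],"twist":[0,0,0],"grip":1},{"translation":[-20,-4,0],"twist":[0,0,0],"grip":1},{"translation":[-10,0,0],"twist":[0,0,0],"grip":1}]' 10; python3 go.py .4505 -.2800 .14
```

```text
t: 12.35
tool_pos: [0.4536, -0.275, 0.2009]
orientation: [2.205, 2.233, 0.007]
force: [0.5, 0.3, -0.4]
opening: 0.0933
shift mm [-5.  -3.6 60.9] twist [ 0.006  -0.0006  0.0125] F [ 0.5  0.3 -0.4] op 0.0933 pos [ 0.4536 -0.275   0.2009]
```

```bash
python3 -m pendant '[{"translation":[-4,-3,0],"twist":[0.006,0,0.012],"grip":1},{"translation":[0,0,0],"twist":[0,0,0],"grip":1},{"translation":[0,0,20],"twist":[0,0,0],"grip":1},{"translation":[0,0,20],"twist":[0,0,0],"grip":1},{"translation":[0,0,20],"twist":[0,0,0],"grip":1},{"translation":[0,0,0],"twist":[0,0,0],"grip":1},{"translation":[0,0,0],"twist":[0,0,0],"grip":1},{"translation":[0,0,0],"twist":[0,0,0],"grip":1},{"translation":[0,0,0],"twist":[0,0,0],"grip":1},{"translation":[0,0,0],"twist":[0,0,0],"grip":1}]' 8
python3 - <<'E'
from h import *
im,d,i=cam('wrist');P=pts(d,i)
q=P[(np.hypot(P[...,0]-.4505,P[...,1]+.28)<.042)&(d>0)&(P[...,2]>.015)&(P[...,2]<.07)]
print(np.percentile(q[:,2],[50,98]));t=q[q[:,2]>.051];print(len(t),rimfit(t),t.min(0),t.max(0))
E
python3 go.py .4505 -.2795 .056
```

```text
t: 13.35
tool_pos: [0.4554, -0.2736, 0.1438]
orientation: [2.212, 2.226, 0.004]
force: [-0.6, 0.2, -0.4]
opening: 0.0929
[0.03197373 0.05793871]
877 [ 0.4507 -0.2775  0.0262] [ 0.42308502 -0.3054374   0.05106813] [ 0.47787747 -0.25034658  0.05919466]
shift mm [-5.7 -5.4 87.9] twist [0.005  0.001  0.0061] F [-0.2 -0.6 -0.2] op 0.0931 pos [ 0.4555 -0.2737  0.144 ]
```

```bash
python3 -m pendant '[{"translation":[-5,-5,0],"twist":[0.005,0,0.006],"grip":1},{"translation":[0,0,0],"twist":[0,0,0],"grip":1},{"translation":[0,0,20],"twist":[0,0,0],"grip":1},{"translation":[0,0,20],"twist":[0,0,0],"grip":1},{"translation":[0,0,20],"twist":[0,0,0],"grip":1},{"translation":[0,0,18],"twist":[0,0,0],"grip":1},{"translation":[0,0,5],"twist":[0,0,0],"grip":1},{"translation":[0,0,0],"twist":[0,0,0],"grip":1},{"translation":[0,0,0],"twist":[0,0,0],"grip":1},{"translation":[0,0,0],"twist":[0,0,0],"grip":1}]' 8; python3 go.py .4505 -.279 .036
```

```text
t: 14.4
tool_pos: [0.4517, -0.283, 0.063]
orientation: [2.22, 2.212, -0.001]
force: [-0.5, -0.1, -0.5]
opening: 0.093
shift mm [ 4.2 -1.3 27. ] twist [ 0.0049  0.0054 -0.0037] F [-0.5 -0.1 -0.5] op 0.093 pos [ 0.4517 -0.283   0.063 ]
```

```bash
python3 -m pendant '[{"translation":[4,-1,0],"twist":[0.005,0.005,-0.004],"grip":1},{"translation":[0,0,0],"twist":[0,0,0],"grip":1},{"translation":[0,0,8],"twist":[0,0,0],"grip":1},{"translation":[0,0,8],"twist":[0,0,0],"grip":1},{"translation":[0,0,8],"twist":[0,0,0],"grip":1},{"translation":[0,0,3],"twist":[0,0,0],"grip":1},{"translation":[0,0,0],"twist":[0,0,0],"grip":1},{"translation":[0,0,0],"twist":[0,0,0],"grip":1},{"translation":[0,0,0],"twist":[0,0,0],"grip":1},{"translation":[0,0,0],"twist":[0,0,0],"grip":1}]' 8; python3 go.py .4505 -.279 .036
```

```text
t: 15.4
tool_pos: [0.4517, -0.2794, 0.0354]
orientation: [2.219, 2.221, 0.0]
force: [-0.1, -0.3, -0.3]
opening: 0.093
shift mm [ 0.4 -1.2 -0.6] twist [0.0017 0.0016 0.0009] F [-0.1 -0.3 -0.3] op 0.093 pos [ 0.4517 -0.2794  0.0354]
```

```bash
python3 -m pendant '[{"translation":[0,0,0],"twist":[0,0,0],"grip":-1},{"translation":[0,0,0],"twist":[0,0,0],"grip":-1},{"translation":[0,0,0],"twist":[0,0,0],"grip":-1},{"translation":[0,0,0],"twist":[0,0,0],"grip":-1},{"translation":[0,0,0],"twist":[0,0,0],"grip":-1},{"translation":[0,0,0],"twist":[0,0,0],"grip":-1},{"translation":[0,0,0],"twist":[0,0,0],"grip":-1},{"translation":[0,0,0],"twist":[0,0,0],"grip":-1},{"translation":[0,0,-10],"twist":[0,0,0],"grip":-1},{"translation":[0,0,-10],"twist":[0,0,0],"grip":-1}]' 10
python3 -m pendant '[{"translation":[0,0,-25],"twist":[0,0,0],"grip":-1},{"translation":[0,0,-25],"twist":[0,0,0],"grip":-1},{"translation":[0,0,-25],"twist":[0,0,0],"grip":-1},{"translation":[0,0,-25],"twist":[0,0,0],"grip":-1},{"translation":[0,0,-25],"twist":[0,0,0],"grip":-1},{"translation":[0,0,-20],"twist":[0,0,0],"grip":-1},{"translation":[10,2,0],"twist":[0,0,0],"grip":-1},{"translation":[25,4,0],"twist":[0,0,0],"grip":-1},{"translation":[30,4,0],"twist":[0,0,0],"grip":-1},{"translation":[30,4,0],"twist":[0,0,0],"grip":-1}]' 10; python3 go.py .508 .105 .21
```

```text
t: 16.4
tool_pos: [0.451, -0.2789, 0.0558]
orientation: [2.22, 2.222, -0.0]
force: [0.8, -0.1, -1.0]
opening: 0.054
t: 17.4
tool_pos: [0.4654, -0.1828, 0.2143]
orientation: [2.221, 2.21, 0.001]
force: [0.6, 0.6, -0.5]
opening: 0.0542
shift mm [288.1  41.2   2.9] twist [ 0.0069  0.0056 -0.0049] F [ 0.6  0.6 -0.5] op 0.0542 pos [ 0.4654 -0.1828  0.2143]
```

```bash
python3 -m pendant '[{"translation":[30,4,0],"twist":[0.007,0.005,-0.005],"grip":-1},{"translation":[35,5,0],"twist":[0,0,0],"grip":-1},{"translation":[35,5,0],"twist":[0,0,0],"grip":-1},{"translation":[35,5,0],"twist":[0,0,0],"grip":-1},{"translation":[35,5,0],"twist":[0,0,0],"grip":-1},{"translation":[35,5,0],"twist":[0,0,0],"grip":-1},{"translation":[30,4,0],"twist":[0,0,0],"grip":-1},{"translation":[20,3,0],"twist":[0,0,0],"grip":-1},{"translation":[10,0,0],"twist":[0,0,0],"grip":-1},{"translation":[0,0,0],"twist":[0,0,0],"grip":-1}]' 10; python3 go.py .508 .105 .21
python3 - <<'E'
from h import *
im,d,i=cam('wrist');P=pts(d,i);h=cv2.cvtColor(im,cv2.COLOR_RGB2HSV)
g=(h[...,0]>17)&(h[...,0]<36)&(h[...,1]>100)&(d>0)&(P[...,2]<.25)
q=P[g];print('yellow z pct',np.percentile(q[:,2],[2,50,90,98]).round(4))
zt=np.percentile(q[:,2],98);t=q[(q[:,2]>zt-.004)];print(len(t),rimfit(t),fix(t,.0265),t.min(0).round(4),t.max(0).round(4))
g=(h[...,0]>45)&(h[...,0]<90)&(h[...,1]>100)&(d>0)&(P[...,2]>.087)&(np.hypot(P[...,0]-.508,P[...,1]-.115)<.045)
w=P[g];print('green',len(w),rimfit(w),fix(w,.0265))
print(robot.read_state()['tool_pos']);save('w4.png',im)
E
```

```text
t: 18.4
tool_pos: [0.4945, 0.1031, 0.2059]
orientation: [-2.209, -2.221, 0.007]
force: [1.1, -0.6, -0.7]
opening: 0.0542
shift mm [ 1.8 13.4 -4.3] twist [-0.0096 -0.0032  0.0057] F [ 1.1 -0.6 -0.7] op 0.0542 pos [0.4945 0.1031 0.2059]
yellow z pct [0.1958 0.2002 0.2265 0.2278]
1352 [0.4942 0.1053 0.0262] [0.4942 0.105 ] [0.4669 0.0918 0.2238] [0.5213 0.1326 0.2311]
green 446 [0.5082 0.1168 0.0261] [0.5081 0.1166]
[0.49453846 0.10240109 0.20580562]
```

View pics/w4.png

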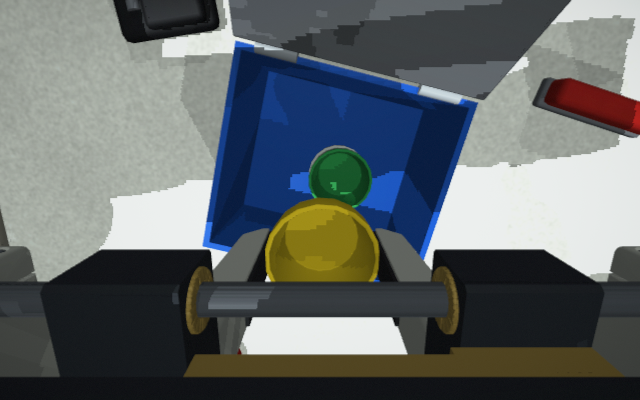

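Yellow is held upright at (322,250), and the green rim is at (340,177). The measured shift needed is +14 mm in x and +11.5 mm in y.

```bash
python3 -m pendant '[{"translation":[11,14,0],"twist":[-0.01,-0.003,0.006],"grip":-1},{"translation":[0,0,0],"twist":[0,0,0],"grip":-1},{"translation":[0,0,15],"twist":[0,0,0],"grip":-1},{"translation":[0,0,20],"twist":[0,0,0],"grip":-1},{"translation":[0,0,15],"twist":[0,0,0],"grip":-1},{"translation":[0,0,5],"twist":[0,0,0],"grip":-1},{"translation":[0,0,0],"twist":[0,0,0],"grip":-1},{"translation":[0,0,0],"twist":[0,0,0],"grip":-1},{"translation":[0,0,0],"twist":[0,0,0],"grip":-1},{"translation":[0,0,0],"twist":[0,0,0],"grip":-1}]' 10; python3 go.py .5085 .1145 .097
```

```text
t: 19.45
tool_pos: [0.5062, 0.1053, 0.1457]
orientation: [2.23, 2.213, -0.006]
force: [-0.6, 0.5, -1.0]
opening: 0.0542
shift mm [ 9.4  2.4 48.7] twist [-0.0026  0.0031 -0.0078] F [-0.6  0.5 -1. ] op 0.0542 pos [0.5062 0.1053 0.1457]
```

```bash
python3 -m pendant '[{"translation":[9,2,0],"twist":[-0.003,0.003,-0.008],"grip":-1},{"translation":[0,0,0],"twist":[0,0,0],"grip":-1},{"translation":[0,0,0],"twist":[0,0,0],"grip":-1},{"translation":[0,0,0],"twist":[0,0,0],"grip":-1},{"translation":[0,0,5],"twist":[0,0,0],"grip":-1},{"translation":[0,0,5],"twist":[0,0,0],"grip":-1},{"translation":[0,0,4],"twist":[0,0,0],"grip":-1},{"translation":[0,0,0],"twist":[0,0,0],"grip":-1},{"translation":[0,0,0],"twist":[0,0,0],"grip":-1},{"translation":[0,0,0],"twist":[0,0,0],"grip":-1}]' 10; python3 go.py .5085 .1145 .097
```

```text
t: 20.45
tool_pos: [0.5091, 0.1155, 0.1315]
orientation: [2.219, 2.222, 0.003]
force: [0.4, -1.0, -0.3]
opening: 0.0541
shift mm [-1.  -0.7 34.5] twist [ 0.0024 -0.0005  0.0015] F [ 0.4 -1.  -0.3] op 0.0541 pos [0.5091 0.1155 0.1315]
```

```bash
python3 -m pendant '[{"translation":[-1,-0.5,8],"twist":[0,0,0],"grip":-1},{"translation":[0,0,8],"twist":[0,0,0],"grip":-1},{"translation":[0,0,7],"twist":[0,0,0],"grip":-1},{"translation":[0,0,5],"twist":[0,0,0],"grip":-1},{"translation":[0,0,3],"twist":[0,0,0],"grip":-1},{"translation":[0,0,1],"twist":[0,0,0],"grip":-1},{"translation":[0,0,0],"twist":[0,0,0],"grip":-1},{"translation":[0,0,0],"twist":[0,0,0],"grip":-1},{"translation":[0,0,0],"twist":[0,0,0],"grip":-1},{"translation":[0,0,0],"twist":[0,0,0],"grip":-1}]' 10; python3 go.py .5085 .1145 .097
```

```text
t: 21.45
tool_pos: [0.51, 0.1146, 0.0979]
orientation: [2.218, 2.221, 0.007]
force: [0.6, -0.1, 0.4]
opening: 0.054
shift mm [-0.1 -1.5  0.9] twist [ 0.0052 -0.0008  0.0015] F [ 0.6 -0.1  0.4] op 0.054 pos [0.51   0.1146 0.0979]
```

```bash
python3 -m pendant '[{"translation":[0,-1,0.5],"twist":[0,0,0],"grip":-1},{"translation":[0,0,0],"twist":[0,0,0],"grip":0.6},{"translation":[0,0,0],"twist":[0,0,0],"grip":0.6},{"translation":[0,0,0],"twist":[0,0,0],"grip":0.6},{"translation":[0,0,0],"twist":[0,0,0],"grip":0.6},{"translation":[0,0,-10],"twist":[0,0,0],"grip":0.6},{"translation":[0,0,-20],"twist":[0,0,0],"grip":0.6},{"translation":[0,0,-25],"twist":[0,0,0],"grip":0.6},{"translation":[0,0,-25],"twist":[0,0,0],"grip":0.6},{"translation":[0,0,-25],"twist":[0,0,0],"grip":0.6}]' 10
python3 -m pendant '[{"translation":[-20,0,-25],"twist":[0,0,0],"grip":0},{"translation":[-25,0,-25],"twist":[0,0,0],"grip":0},{"translation":[-25,0,-25],"twist":[0,0,0],"grip":0},{"translation":[0,0,-25],"twist":[0,0,0],"grip":0},{"translation":[0,0,-25],"twist":[0,0,0],"grip":0},{"translation":[0,0,-25],"twist":[0,0,0],"grip":0},{"translation":[0,0,0],"twist":[0,0,0],"grip":0},{"translation":[0,0,0],"twist":[0,0,0],"grip":0},{"translation":[0,0,0],"twist":[0,0,0],"grip":0},{"translation":[0,0,0],"twist":[0,0,0],"grip":0}]' 10
python3 - <<'E'
from h import *
im,d,i=cam('wrist');P=pts(d,i);h=cv2.cvtColor(im,cv2.COLOR_RGB2HSV)
def col(a,b,c): return (h[...,0]>a)&(h[...,0]<b)&(h[...,1]>100)&(d>0)&(np.hypot(P[...,0]-.508,P[...,1]-.115)<.045)
q=P[col(17,36,0)];zt=np.percentile(q[:,2],98);t=q[q[:,2]>zt-.004];print('yellow',zt,len(t),rimfit(t))
im2,d2,i2=cam('scene'); im3,d3,i3=cam('side')
o=np.zeros((600,800,3),np.uint8);o[:400,:640]=im;o[400:,:300]=im2[80:280,250:550];o[400:,300:600]=im3[80:280,200:500];save('m5.png',o)
for n,I,D,i_ in (('scene',im2,d2,i2),('side',im3,d3,i3),('wrist',im,d,i)):
    P=pts(D,i_);h=cv2.cvtColor(I,cv2.COLOR_RGB2HSV)
    m=(h[...,0]>=4)&(h[...,0]<18)&(h[...,1]>130)&(D>0)&(P[...,2]>.2)&(P[...,1]>.2)&(P[...,1]<.45)&(P[...,2]<.33)
    q=P[m]
    if len(q)<10: continue
    t=q[q[:,2]>np.percentile(q[:,2],95)-.012];v=cv2.fitLine(t.astype(np.float32),cv2.DIST_HUBER,0,.01,.01).ravel();s=(t-v[3:])@v[:3]
    print(n,len(t),'mid',(v[3:]+v[:3]*(s.min()+s.max())/2).round(4),'len',np.ptp(s).round(3),'dir',v[:3].round(3),np.median(t[:,2]))
E
python3 go.py .547 .321 .38 77
```

```text
t: 22.45
tool_pos: [0.5051, 0.1141, 0.2035]
orientation: [-2.218, -2.222, 0.004]
force: [0.7, 0.8, -0.1]
opening: 0.0745
t: 23.45
tool_pos: [0.5052, 0.0414, 0.3699]
orientation: [2.215, 2.219, 0.009]
force: [0.4, -0.1, -0.6]
opening: 0.0466
yellow 0.4712182720582623 132 [15.1015 -4.0677 15.1511]
scene 92 mid [0.5486 0.3203 0.2867] len 0.105 dir [ 0.974 -0.227  0.004] 0.28655568689064476
shift mm [279.5  42.4  -9.9] twist [ 0.0067  0.0058 -1.3419] F [-0.5 -0.5 -1. ] op 0.0463 pos [0.5052 0.0414 0.3699]
```

View pics/m5.png

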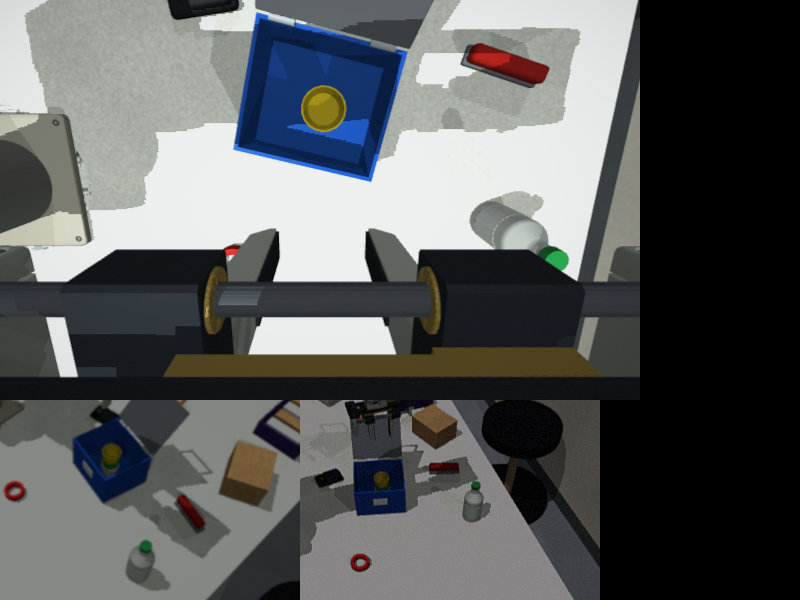

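Yellow sits in the stack at (323,108), and both fixed views agree. Now I turn the jaws across the bar.

```bash
python3 -m pendant '[{"translation":[20,3,-5],"twist":[0,0,-0.14],"grip":0},{"translation":[0,0,0],"twist":[0,0,-0.14],"grip":0},{"translation":[0,0,0],"twist":[0,0,-0.14],"grip":0},{"translation":[0,0,0],"twist":[0,0,-0.14],"grip":0},{"translation":[0,0,0],"twist":[0,0,-0.14],"grip":0},{"translation":[0,0,0],"twist":[0,0,-0.14],"grip":0},{"translation":[0,0,0],"twist":[0,0,-0.14],"grip":0},{"translation":[0,0,0],"twist":[0,0,-0.14],"grip":0},{"translation":[0,0,0],"twist":[0,0,-0.14],"grip":0},{"translation":[0,0,0],"twist":[0,0,0],"grip":0}]' 30; python3 go.py .547 .321 .38 77
python3 - <<'E'
from h import *
for n in('scene','side'):
    im,d,i=cam(n);P=pts(d,i);h=cv2.cvtColor(im,cv2.COLOR_RGB2HSV)
    m=(h[...,0]>17)&(h[...,0]<36)&(h[...,1]>80)&(d>0)&(np.hypot(P[...,0]-.508,P[...,1]-.115)<.06)&(P[...,2]<.16)
    q=P[m];zt=np.percentile(q[:,2],97);t=q[q[:,2]>zt-.007];print(n,'yellow',zt,len(t),rimfit(t))
E
```

```text
t: 24.6
tool_pos: [0.5062, 0.0627, 0.368]
orientation: [-0.402, -3.112, 0.002]
force: [0.3, -0.1, -0.2]
opening: 0.0465
shift mm [ 26.3 260.2 -12.3] twist [-0.0014 -0.0032 -0.0303] F [ 0.3 -0.1 -0.2] op 0.0465 pos [0.5062 0.0627 0.368 ]
scene yellow 0.12078588808474854 78 [0.5085 0.1126 0.0265]
side yellow 0.12147610519585982 44 [0.5071 0.1134 0.0267]
```

```bash
python3 -m pendant '[{"translation":[3,20,-6],"twist":[0,0,-0.03],"grip":0},{"translation":[3,30,-6],"twist":[0,0,0],"grip":0},{"translation":[3,35,0],"twist":[0,0,0],"grip":0},{"translation":[3,35,0],"twist":[0,0,0],"grip":0},{"translation":[3,35,0],"twist":[0,0,0],"grip":0},{"translation":[3,35,0],"twist":[0,0,0],"grip":0},{"translation":[3,30,0],"twist":[0,0,0],"grip":0},{"translation":[2,20,0],"twist":[0,0,0],"grip":0},{"translation":[0,8,0],"twist":[0,0,0],"grip":0},{"translation":[0,0,0],"twist":[0,0,0],"grip":0}]' 30; python3 go.py .547 .321 .38 77
python3 - <<'E'
from h import *
im,d,i=cam('wrist');P=pts(d,i);h=cv2.cvtColor(im,cv2.COLOR_RGB2HSV)
m=(h[...,0]>=4)&(h[...,0]<18)&(h[...,1]>130)&(d>0)&(P[...,2]>.2)&(P[...,1]>.2)&(P[...,1]<.45)&(P[...,2]<.31)
q=P[m];print(len(q),np.percentile(q,[2,50,98],axis=0).round(3));
t=q[q[:,2]>np.percentile(q[:,2],95)-.008];v=cv2.fitLine(t.astype(np.float32),cv2.DIST_HUBER,0,.01,.01).ravel();s=(t-v[3:])@v[:3]
print(len(t),'mid',(v[3:]+v[:3]*(s.min()+s.max())/2).round(4),'len',np.ptp(s).round(3),'dir',v[:3].round(3),np.percentile(t[:,2],95));save('w6.png',im)
E
```

```text
t: 25.7
tool_pos: [0.547, 0.3173, 0.3772]
orientation: [-0.432, -3.106, 0.005]
force: [-0.3, -0.3, 0.1]
opening: 0.047
shift mm [ 1.   3.6 -2.8] twist [-0.0039 -0.0053 -0.0497] F [-0.3 -0.3  0.1] op 0.047 pos [0.547  0.3173 0.3772]
2096 [[0.491 0.288 0.252]
 [0.541 0.323 0.286]
 [0.596 0.339 0.288]]
1509 mid [0.5471 0.3252 0.2863] len 0.108 dir [ 0.973 -0.231 -0.001] 0.2881039386179315
```

View pics/w6.png

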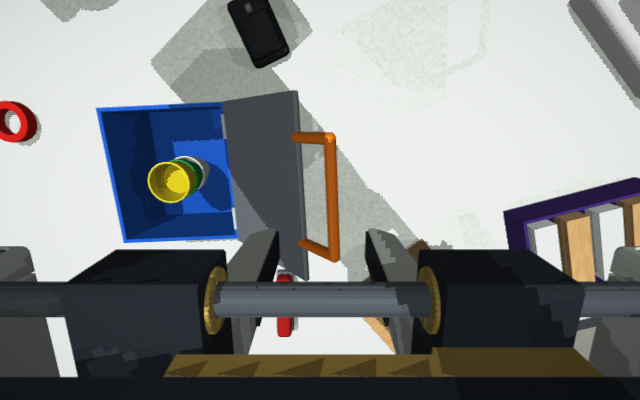

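Bar is at about (333,197), parallel to the hinge, and the stack is intact at (175,178). I use bar centre (0.547, 0.3235, 0.283).

```bash
python3 -m pendant '[{"translation":[1,6,0],"twist":[-0.004,-0.005,-0.05],"grip":0},{"translation":[0,0,0],"twist":[0,0,0],"grip":0},{"translation":[0,0,15],"twist":[0,0,0],"grip":0},{"translation":[0,0,20],"twist":[0,0,0],"grip":0},{"translation":[0,0,15],"twist":[0,0,0],"grip":0},{"translation":[0,0,5],"twist":[0,0,0],"grip":0},{"translation":[0,0,0],"twist":[0,0,0],"grip":0},{"translation":[0,0,0],"twist":[0,0,0],"grip":0},{"translation":[0,0,0],"twist":[0,0,0],"grip":0},{"translation":[0,0,0],"twist":[0,0,0],"grip":0}]' 30; python3 go.py .547 .3235 .264 77
```

```text
t: 26.75
tool_pos: [0.5501, 0.3134, 0.3267]
orientation: [0.387, 3.111, 0.002]
force: [0.6, 0.0, 0.1]
opening: 0.0464
shift mm [ 5.9  8.9 62.7] twist [ 0.002   0.0064 -0.0209] F [0.6 0.  0.1] op 0.0464 pos [0.5501 0.3134 0.3267]
```

```bash
python3 -m pendant '[{"translation":[5,9,0],"twist":[0.002,0.006,-0.02],"grip":0},{"translation":[0,0,0],"twist":[0,0,0],"grip":0},{"translation":[0,0,0],"twist":[0,0,0],"grip":0},{"translation":[0,0,8],"twist":[0,0,0],"grip":0},{"translation":[0,0,8],"twist":[0,0,0],"grip":0},{"translation":[0,0,5],"twist":[0,0,0],"grip":0},{"translation":[0,0,0],"twist":[0,0,0],"grip":0},{"translation":[0,0,0],"twist":[0,0,0],"grip":0},{"translation":[0,0,0],"twist":[0,0,0],"grip":0},{"translation":[0,0,0],"twist":[0,0,0],"grip":0}]' 30; python3 go.py .547 .3235 .264 77
```

```text
t: 27.75
tool_pos: [0.5472, 0.3247, 0.3041]
orientation: [-0.353, -3.122, -0.0]
force: [0.7, 0.3, -0.4]
opening: 0.0466
shift mm [-0.1 -1.2 40.1] twist [ 0.     -0.      0.0014] F [ 0.7  0.3 -0.4] op 0.0466 pos [0.5472 0.3247 0.3041]
```

```bash
python3 -m pendant '[{"translation":[0,-1,0],"twist":[0,0,0],"grip":0},{"translation":[0,0,8],"twist":[0,0,0],"grip":0},{"translation":[0,0,8],"twist":[0,0,0],"grip":0},{"translation":[0,0,8],"twist":[0,0,0],"grip":0},{"translation":[0,0,8],"twist":[0,0,0],"grip":0},{"translation":[0,0,6],"twist":[0,0,0],"grip":0},{"translation":[0,0,0],"twist":[0,0,0],"grip":0},{"translation":[0,0,0],"twist":[0,0,0],"grip":0},{"translation":[0,0,0],"twist":[0,0,0],"grip":0},{"translation":[0,0,0],"twist":[0,0,0],"grip":0}]' 30; python3 go.py .547 .3235 .264 77
```

```text
t: 28.75
tool_pos: [0.5468, 0.3235, 0.2624]
orientation: [-0.354, -3.121, 0.0]
force: [0.6, 0.5, -1.0]
opening: 0.0464
shift mm [-0.2  0.  -1.6] twist [-0.0002 -0.0003  0.0012] F [ 0.6  0.5 -1. ] op 0.0464 pos [0.5468 0.3235 0.2624]
```

```bash
python3 -m pendant '[{"translation":[0,0,-1],"twist":[0,0,0],"grip":-1},{"translation":[0,0,0],"twist":[0,0,0],"grip":-1},{"translation":[0,0,0],"twist":[0,0,0],"grip":-1},{"translation":[0,0,0],"twist":[0,0,0],"grip":-1},{"translation":[0,0,0],"twist":[0,0,0],"grip":-1},{"translation":[0,0,0],"twist":[0,0,0],"grip":-1},{"translation":[0,0,0],"twist":[0,0,0],"grip":-1},{"translation":[0,0,0],"twist":[0,0,0],"grip":-1},{"translation":[0,0,0],"twist":[0,0,0],"grip":-1},{"translation":[0,0,0],"twist":[0,0,0],"grip":-1}]' 20; python3 go.py .547 .3235 .264 77
```

```text
t: 29.75
tool_pos: [0.5475, 0.3243, 0.265]
orientation: [0.353, 3.12, 0.003]
force: [0.0, 0.7, 0.0]
opening: 0.0095
shift mm [ 0.3 -0.9  1. ] twist [0.0022 0.0018 0.0016] F [0.  0.7 0. ] op 0.0095 pos [0.5475 0.3243 0.265 ]
```

```bash
python3 -m pendant '[{"translation":[0,-4,-3],"twist":[0,0,0],"grip":-1},{"translation":[0,-8,-6],"twist":[0,0,0],"grip":-1},{"translation":[0,-8,-5.7],"twist":[0,0,0],"grip":-1},{"translation":[0,-8.5,-5.4],"twist":[0,0,0],"grip":-1},{"translation":[0,-9,-4.8],"twist":[0,0,0],"grip":-1},{"translation":[0,-9,-4.5],"twist":[0,0,0],"grip":-1},{"translation":[0,-5,-2],"twist":[0,0,0],"grip":-1},{"translation":[0,0,0],"twist":[0,0,0],"grip":-1},{"translation":[0,0,0],"twist":[0,0,0],"grip":-1},{"translation":[0,0,0],"twist":[0,0,0],"grip":-1}]' 20
cat > lid.py <<'E'
from h import *
s=robot.read_state();Rc=R.from_rotvec(s['orientation']);g=s['tool_pos']-.019*Rc.as_matrix()[:,2]
u=np.array([.225,.974]);hg=np.array([.5008,.1205])+.08*u
y=(g[:2]-hg)@u;z=g[2]-.126;a=np.arctan2(z,-y);print('bar y,z',y.round(4),z.round(4),'r',np.hypot(y,z).round(4),'angle',a.round(3),'lateral',((g[:2]-hg)@[.974,-.225]).round(4))
E
python3 lid.py; python3 go.py .5188 .1985 .309 77
```

```text
t: 30.75
tool_pos: [0.5343, 0.2682, 0.2986]
orientation: [0.356, 3.121, 0.002]
force: [0.1, 1.1, -0.9]
opening: 0.009
bar y,z 0.0714 0.1916 r 0.2045 angle 1.928 lateral -0.0007
shift mm [ -0.6 -71.4 -10.5] twist [0.0012 0.0005 0.    ] F [ 0.1  1.1 -0.9] op 0.009 pos [0.5343 0.2682 0.2986]
```

```bash
python3 -m pendant '[{"translation":[0,-5,-2],"twist":[0,0,0],"grip":-1},{"translation":[0,-9,-2.5],"twist":[0,0,0],"grip":-1},{"translation":[0,-9,-2],"twist":[0,0,0],"grip":-1},{"translation":[0,-9,-1.5],"twist":[0,0,0],"grip":-1},{"translation":[0,-9,-1],"twist":[0,0,0],"grip":-1},{"translation":[0,-8,-0.5],"twist":[0,0,0],"grip":-1},{"translation":[0,-4,0],"twist":[0,0,0],"grip":-1},{"translation":[0,0,0],"twist":[0,0,0],"grip":-1},{"translation":[0,0,0],"twist":[0,0,0],"grip":-1},{"translation":[0,0,0],"twist":[0,0,0],"grip":-1}]' 20
python3 lid.py; python3 go.py .5188 .1985 .309 77
```

```text
t: 31.75
tool_pos: [0.5213, 0.2129, 0.3107]
orientation: [0.354, 3.119, 0.005]
force: [-1.8, 1.5, 2.2]
opening: 0.0092
bar y,z 0.0146 0.2037 r 0.2042 angle 1.642 lateral -0.0009
shift mm [ -0.8 -14.6   1.7] twist [0.0036 0.0022 0.0008] F [-1.8  1.5  2.2] op 0.0092 pos [0.5213 0.2129 0.3107]
```

```bash
python3 -m pendant '[{"translation":[0,-4,0],"twist":[0,0,0],"grip":-1},{"translation":[0,-5,0],"twist":[0,0,0],"grip":-1},{"translation":[0,-4,0.3],"twist":[0,0,0],"grip":-1},{"translation":[0,-1.5,0],"twist":[0,0,0],"grip":-1},{"translation":[0,0,0],"twist":[0,0,0],"grip":-1},{"translation":[0,0,0],"twist":[0,0,0],"grip":-1},{"translation":[0,0,0],"twist":[0,0,0],"grip":-1},{"translation":[0,0,0],"twist":[0,0,0],"grip":-1},{"translation":[0,0,0],"twist":[0,0,0],"grip":-1},{"translation":[0,0,0],"twist":[0,0,0],"grip":-1}]' 20
python3 lid.py
python3 - <<'E'
from h import *
ims=[]
for n in('scene','side'):
    im,d,i=cam(n);P=pts(d,i);h=cv2.cvtColor(im,cv2.COLOR_RGB2HSV);ims.append(im)
    L=(P-np.array([.5008,.1205,0]));bx=L[...,:2]@[.974,-.225];by=L[...,:2]@[.225,.974]
    m=(d>0)&(np.abs(bx)<.08)&(np.abs(by-.08)<.04)&(P[...,2]>.14)&(P[...,2]<.275)
    Y,Z=by[m],P[...,2][m]; 
    f=least_squares(lambda c:c[0]+c[1]*(Z-.2)-Y,[.08,0],loss='soft_l1',f_scale=.003).x
    print(n,m.sum(),'y at z.2',f[0].round(4),'lid angle',(np.pi/2+np.arctan(f[1])).round(3),'residual',np.median(np.abs(f[0]+f[1]*(Z-.2)-Y)).round(4))
    o=(h[...,0]>=4)&(h[...,0]<18)&(h[...,1]>130)&(d>0)&(P[...,2]>.3)&(P[...,2]<.35)&(np.abs(by-.08)<.05)
    if o.sum()>5: print('bar',o.sum(),np.median(by[o]).round(4),np.median(P[...,2][o]).round(4))
save('m7.png',np.hstack([cv2.resize(ims[0][20:220,240:440],(400,400)),cv2.resize(ims[1][60:260,190:390],(400,400))]))
E
```

```text
t: 32.75
tool_pos: [0.5178, 0.1981, 0.3106]
orientation: [0.353, 3.119, 0.005]
force: [-1.4, 2.1, 1.8]
opening: 0.0087
bar y,z -0.0006 0.2036 r 0.2036 angle 1.568 lateral -0.0009
scene 1265 y at z.2 0.0764 lid angle 1.554 residual 0.0008
bar 77 0.0748 0.3303
side 1273 y at z.2 0.0782 lid angle 1.552 residual 0.002
bar 38 0.0747 0.3273
```

View pics/m7.png

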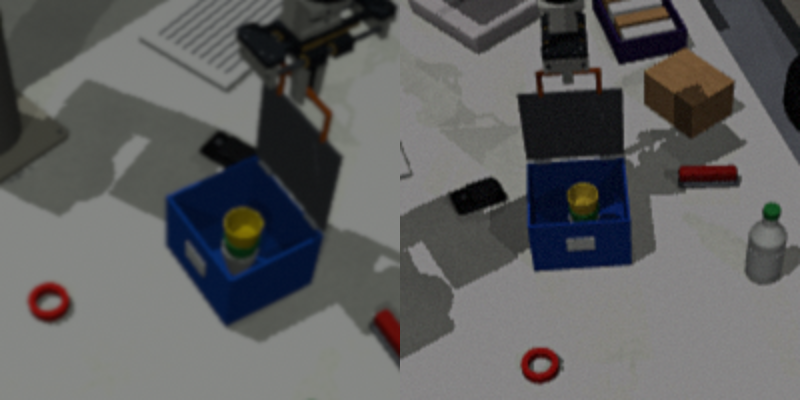

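The lid stands upright in both views and is held by the bar. Angle is 1.552–1.568 by cameras and arm, and the stack is intact at (243,230) left and (583,200) right. One hold to settle and confirm it stays put.

```bash
python3 -m pendant '[{"translation":[0,1,0],"twist":[0,0,0],"grip":-1},{"translation":[0,0,0],"twist":[0,0,0],"grip":-1},{"translation":[0,0,0],"twist":[0,0,0],"grip":-1},{"translation":[0,0,0],"twist":[0,0,0],"grip":-1},{"translation":[0,0,0],"twist":[0,0,0],"grip":-1},{"translation":[0,0,0],"twist":[0,0,0],"grip":-1},{"translation":[0,0,0],"twist":[0,0,0],"grip":-1},{"translation":[0,0,0],"twist":[0,0,0],"grip":-1},{"translation":[0,0,0],"twist":[0,0,0],"grip":-1},{"translation":[0,0,0],"twist":[0,0,0],"grip":-1}]' 20
python3 lid.py
python3 - <<'E'
from h import *
for n,c in(('scene',0),('side',0)):
    im,d,i=cam(n);P=pts(d,i);h=cv2.cvtColor(im,cv2.COLOR_RGB2HSV)
    m=(h[...,0]>17)&(h[...,0]<36)&(h[...,1]>80)&(d>0)&(np.hypot(P[...,0]-.508,P[...,1]-.115)<.06)&(P[...,2]<.16)
    q=P[m];zt=np.percentile(q[:,2],97);t=q[q[:,2]>zt-.007];print(n,'yellow top',zt.round(4),rimfit(t))
    L=P-np.array([.5008,.1205,0]);bx=L[...,:2]@[.974,-.225];by=L[...,:2]@[.225,.974]
    m=(d>0)&(np.abs(bx)<.08)&(np.abs(by-.08)<.04)&(P[...,2]>.14)&(P[...,2]<.275);Y,Z=by[m],P[...,2][m]
    f=least_squares(lambda c:c[0]+c[1]*(Z-.2)-Y,[.08,0],loss='soft_l1',f_scale=.003).x;print('lid',(np.pi/2+np.arctan(f[1])).round(3))
s=robot.read_state();print(s['dq'].round(4),s['opening'])
E
```

```text
t: 33.85
tool_pos: [0.5181, 0.1992, 0.3106]
orientation: [0.352, 3.119, 0.005]
force: [-0.8, 0.4, 1.3]
opening: 0.0092
bar y,z 0.0006 0.2036 r 0.2036 angle 1.574 lateral -0.0009
scene yellow top 0.1208 [0.5082 0.1125 0.0265]
lid 1.559
side yellow top 0.1217 [0.5077 0.1133 0.0264]
lid 1.557
[-0.0013 -0.0017 -0.0012 -0.0023 -0.0018  0.0009] 0.009224615261777314
```

```bash
python3 -c "
from plant import robot
print(robot.close_job())"; python3 lid.py
```

```text
the job is handed in; nothing more can be done
None
the job is handed in; nothing more can be done
```

I nested the green cup and then the yellow cup into the white cup in the box and let go of both. I then swung the lid up by its orange bar and handed the job in, still gripping the bar with the lid upright. The run took about 34 s of the 72 s allowed.

- **Cups:** The green rim measured 91.6 mm (91 expected when home). The yellow rim measured 121–122 mm, against 119 expected; the same cameras read about 2 mm high on the cups when they stood on the bench. The yellow rim centre lies within about 4 mm of the green one. Most of that is the wrist camera reading 2–4 mm further in y than the fixed cameras.
- **Lid:** The last angle was 1.557–1.559 rad by the two cameras and 1.574 rad by the arm, inside the 1.50–1.64 window. The grip was set to 20 N, the finger opening was 9 mm on the bar, and the joints were practically still.
- **Bystanders:** Nothing else looked moved in the last picture. I did not measure their positions again.
- **Not checked:** The contact force on the bar could not be read directly. The arm's position could not be checked again after hand-in, and no verdict was reported.

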